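# Clamp glued paper drums in a swing-gate press to the first click

## Task

The short yellow drums have just been glued and must set in the press: lift the latch by its thumb tab, swing the gate aside, and stand every short drum upright in the tray. Swing the gate shut again so that its latch drops into the catch, then turn the press knob clockwise until its clutch clicks once and stop there, before a second click; do not unwind it again. Leave the tall roll and the other things on the table where they are.

Things in the scene. Friction and masses are not known exactly. Their poses are not given: they have to be found in the camera images.
- press: glue press: plywood base 370 x 190 x 14 mm fixed to the table. Origin: on the table top under the tray's centre. Its +x axis points to the hinge post (155 mm away), its -x axis to the catch post (130 mm away, 20 x 64 mm; its tall cheek reaches 146 mm); z up. The shut gate's beam runs along its x axis
- tray (a point): centre of the tray's floor, 14 mm above the table, axes as the press. The tray is 150 mm long in x and 170 mm in y inside, with a rim 8 mm high and 6 mm thick all round. Four drums fit upright in it, e.g. centred at x = +-34 mm, y = +-48 mm
- gate_hinge (a point): point on the gate's vertical hinge axis, 105 mm above the table. The gate is an aluminium beam (22 mm wide, from 94 to 116 mm above the table) reaching 262 mm from the hinge; it carries the platen and the knob 155 mm from the hinge and the latch bar at its free end
- gate (a joint): gate angle: 0 = shut over the tray; grows clockwise seen from above (free end towards the press's +y side) to 1.6. Light friction (about 1 N at the tab); stays where left. A round platen (140 mm diameter, underside 72 mm above the table when wound up) hangs under it: swing it 1.2 rad or more to load the tray freely
- latch (a joint): gravity latch bar: 0 = down; grows to 0.7 as lifted; falls back by its weight (about 1 N). 10 mm thick bar, axis 121 mm above the table when down, pivoted on the beam 190 mm from the gate hinge, reaching 312 mm. 0.21 rad lifts it clear of the catch. As the gate swings home it rides up the catch's ramp by itself, or is held up and lowered in
- latch_tab (a point): centre of the latch's thumb tab: upright dark steel blade on the bar, 24 mm along the bar, 12 mm thick across it; top 160 mm and this point 144 mm above the table when down; 240 mm from the gate hinge, 50 mm outward of the bar's pivot and 23 mm above it. Its x axis runs along the beam to the hinge. Pinch it from above across its thickness, lift, and swing the gate by it
- knob_grip (a point): centre of the press knob's black bar grip (66 mm long along this point's x axis, 16 mm thick along y, 32 mm high, top 172 mm above the table, this point 158 mm), on the screw's vertical axis; turns with the knob, does not rise or sink. Clockwise seen from above winds the platen down. The dial below it is 128 mm high
- screw (a joint): turn of the screw (aluminium dial under the knob): 0 = platen fully up, grows clockwise seen from above to 7; the platen sinks 4 mm a radian and meets drums standing in the tray at about 4.0. It starts between 0 and 0.8, takes about 0.21 N m to turn and stays where left
- clutch (a joint): slip of knob against dial, clockwise: below 0.16 while the knob drives the screw. When the platen presses on the drums and the torque on the knob reaches 0.31 N m it slips: the resistance collapses and past 0.31 the knob snaps ahead to about 0.6: the first click, seen as the knob's white pointer leaving the dial's black mark. Torque then rises again; the second click comes at 0.9
- drum1: short drum wrapped in yellow paper with grey card ends, freshly glued, 60 mm diameter, 42 mm high, about 80 g; origin at the centre of its underside, z up. Absent in some runs
- drum2: short drum wrapped in yellow paper with grey card ends, freshly glued, 60 mm diameter, 42 mm high, about 80 g; origin at the centre of its underside, z up. Absent in some runs
- drum3: short drum wrapped in yellow paper with grey card ends, freshly glued, 60 mm diameter, 42 mm high, about 80 g; origin at the centre of its underside, z up. Absent in some runs
- drum4: short drum wrapped in yellow paper with grey card ends, freshly glued, 60 mm diameter, 42 mm high, about 80 g; origin at the centre of its underside, z up. Absent in some runs
- tall_roll: finished tall yellow roll, 60 mm diameter, 92 mm high (twice the height of the drums), standing; leave alone; origin at the centre of its underside
- pencil_cup: white plastic cup, 70 mm diameter, 75 mm high, holding three pencils that reach 122 mm; leave alone; origin at the centre of its underside
- glue_stick: white glue stick, 30 mm diameter, 100 mm high, standing; leave alone; origin at the centre of its underside
- tape_roll: clear tape roll lying flat, 100 mm outside diameter, 24 mm high; leave alone; origin at the centre of its underside
- scissors: pair of scissors lying flat, blue handles, about 150 mm long, 12 mm high; leave alone
Mind the look-alikes: they are no part of the job. Leave any red look-alike of the drum3 alone.

How it is judged:
On the way, in this order (a step that is already met when the one before it is completed fails the run):
1. the latch is lifted out and the gate swung open (more than 1.1 rad) (value of joint gate above 1.1 rad), for 0.2 s.
2. every short drum stands upright on the tray's floor, inside its rim (x of drum1 in the frame of tray between -0.05 and 0.05 m and y of drum1 in the frame of tray between -0.062 and 0.062 m and z of drum1 in the frame of tray between -0.006 and 0.006 m and angle between each of drum1, drum2, drum3, drum4's own z axis and vertical below 0.12 rad and x of drum2 in the frame of tray between -0.05 and 0.05 m and y of drum2 in the frame of tray between -0.062 and 0.062 m and z of drum2 in the frame of tray between -0.006 and 0.006 m and x of drum3 in the frame of tray between -0.05 and 0.05 m and y of drum3 in the frame of tray between -0.062 and 0.062 m and z of drum3 in the frame of tray between -0.006 and 0.006 m and x of drum4 in the frame of tray between -0.05 and 0.05 m and y of drum4 in the frame of tray between -0.062 and 0.062 m and z of drum4 in the frame of tray between -0.006 and 0.006 m and linear speed of each of drum1, drum2, drum3, drum4 below 0.02 m/s), for 0.2 s.
3. the gate is shut and its latch down in the catch (value of joint gate below 0.03 rad and value of joint latch below 0.05 rad), for 0.2 s.
4. the platen is wound down on the drums and the clutch has clicked once (value of joint screw above 3.6 rad and value of joint clutch above 0.33 rad), for 0.1 s.
At the end, for the whole second after the job is handed in: every short drum upright (0.12 rad) on the tray floor inside its rim (50 mm in x, 62 mm in y of its centre), at rest; gate below 0.03 rad, latch below 0.05 rad; screw beyond 3.6 rad, clutch slip above 0.33 (one click), never above 0.9 (all of step 2 and all of step 3 and all of step 4); the robot touches nothing.
It fails at once if the clutch clicks a second time (value of joint clutch above 0.9 rad).
It fails at once if one of the other things is shifted by more than 40 mm or knocked over (distance of any of tall_roll, pencil_cup, glue_stick, tape_roll, scissors from where it was at the start of the episode above 0.04 m or angle between any of tall_roll, pencil_cup, glue_stick, tape_roll, scissors's own z axis and vertical above 0.6 rad).
Of drum1, drum2, drum3, drum4 only 2 to 4 are there at a start; the rules pass over those that are not, and their reading is None.
At some moment in a run one of drum1, drum2, drum3, drum4 may be knocked a few centimetres aside while the robot is not near it.
Once in a run the grip may slacken for a moment while it holds something.
It also fails if it takes over 210 s, if anything falls off the work surface, if the arm or the gripper's body presses on something with over 40 N, if the wrist force passes 120 N, or if a joint passes its speed limit or range.

## Robot

A 7-joint arm with a two-finger parallel gripper is mounted at the origin on the work surface. World frame = base frame: x ahead of the robot, y to its left, z up, the work surface at z = 0. Lengths are in m, angles in rad, forces in N, time in s.
With the tool pointing down it reaches from about 0.4 to 0.85 m from the base axis. Payload 4.5 kg.
Tool frame: the origin (TCP) lies midway between the tips of the shut fingers; the grasp point (between the pads) lies 19 mm behind it (robot.grasp_offset is the distance from the TCP to the grasp point, in m); z points along the fingers, y is the direction in which the jaws open and shut (so a half turn about z gives the same grasp; the last joint's range is limited). The gripper opens to 85 mm and grips with 20 to 120 N. Pads are 22 mm wide; open, the fingers measure 114 mm over their backs; the gripper's body (76 mm by 85 mm) begins 54 mm behind the grasp point. The pads swing forward as they close: fully open they stand 13 mm farther back than shut.
Start: joints at [1.299, 0.689, -0.195, 1.565, 0.157, 0.902, -0.215], TCP at [0.188, -0.596, 0.231] pointing down, gripper open.
Joint ranges: [-3.01, 3.01], [-0.46, 2.08], [-1.47, 1.51], [0.13, 2.56], [-1, 4.14], [0.04, 2.09], [-2.66, 2.66]. Speed limits (rad/s): [2.57, 2.57, 3.14, 3.14, 3.14, 3.14, 3.14].

## Interface

Orientations are given as [roll, pitch, yaw] about the fixed x, y, z axes, in that order (R = Rz(yaw) Ry(pitch) Rx(roll)).
In Python, from cell import robot, vision gives the robot as it stands.
- The arm moves only by the shell command python3 -m jog 'ROWS'. ROWS is JSON, a list of rows, each a list of 3 entries, a list of its own where there are three numbers: the turn, a rotation vector about the tool's x, y, z in rad, then the shift along the tool's x, y, z in m, then the finger opening in m, from 0 to 0.0854. A call has 1 to 20 rows; each row shifts and turns the commanded pose from where the row before left it, along the tool's axes as they then stand; what a row does not reach is not made up. A row lasts 1/10 s, in which the tool goes at most 50 mm and 8.59 degrees, less where a joint would pass 70% of its speed; a pose out of reach is approached as far as the arm can. A call is refused whole if a number of a shift passes 0.05 or a number of a turn 0.15, either way. A call with a gripper value outside its range is refused whole. The fingers move at their own pace and stop on an object; the grip force is fixed at half the most. Time passes only in rows, so rows that do not move let the fingers close. It gives the time, the measured TCP pose, the force and the opening at its end, in the units of the state.
- robot.get_obs(): the state, without advancing time (a new reading comes with each control period).
- vision.grab_frame(name): name is "scene" or "top" or "wrist"; returns a dict with "img" (480x640x3 uint8, red, green, blue), "depth" (480x640 float32, m along the optical axis (not along the pixel's ray), 0 where there is no reading), "fx", "fy", "cx", "cy" (pixels), "extrinsics" (4x4, takes a point from camera to world coordinates); the wrist camera has in their place "tool_from_camera" (4x4, takes a point from camera to tool coordinates, whose origin is the TCP and whose axes are the flange's). Camera axes: x right, y down, z forward; pixel columns grow to the right and rows downward; lengths in m; the calibration is good to about 2 mm. A picture is of the moment at which its call begins: read the wrist's pose just before it.
- robot.hand_in(): hands the job in, once; it reports no verdict.
The state is a dict: "time_s": time; "joint_positions": joint angles; "qvel": joint speeds; "joint_torque": joint torques, N m; "position": TCP position; "eef_rot": TCP orientation; "wrist_force": force on the tool from outside, world axes, zero at the start; "moment": the same for the moment, N m; "grip_width": finger opening in m.
Only numpy, scipy, OpenCV 4.12 (cv2) and the standard library are available. Lean on these libraries where they do the work, as an engineer would, in place of code of your own. Each camera call takes 0.05 s, during which the arm holds its last target. There are 200 camera calls.

## Working session

There is one attempt and no reset: what is moved stays moved. The work goes in short steps, Python scripts to look and compute and a shell command to move; the robot and the scene stay as the last step left them, time stands still between calls to the robot, and variables do not carry over. Pictures are saved under pics/ and viewed, about 12 in all and at most 16, crops included, and the job is handed in when it is done.

```bash
ls; mkdir -p pics; cat > h.py <<'E'
import numpy as np, cv2
from scipy.spatial.transform import Rotation as R
from cell import robot, vision
def grab(n):
    o=robot.get_obs(); f=vision.grab_frame(n)
    if n=="wrist":
        T=np.eye(4);T[:3,:3]=R.from_euler('xyz',o['eef_rot']).as_matrix();T[:3,3]=o['position']
        f['extrinsics']=T@np.array(f['tool_from_camera'])
    return f
def save(f,name,crop=None,scale=1):
    im=f['img'][:,:,::-1]
    if crop: x0,y0,x1,y1=crop; im=im[y0:y1,x0:x1]
    if scale!=1: im=cv2.resize(im,None,fx=scale,fy=scale,interpolation=cv2.INTER_CUBIC)
    cv2.imwrite('pics/'+name,im)
def ray(f,u,v,z):
    E=np.array(f['extrinsics']); d=E[:3,:3]@np.array([(u-f['cx'])/f['fx'],(v-f['cy'])/f['fy'],1]); o=E[:3,3]
    return o+d*(z-o[2])/d[2]
def cloud(f):
    v,u=np.indices(f['depth'].shape); d=f['depth']; E=np.array(f['extrinsics'])
    p=np.stack([(u-f['cx'])/f['fx']*d,(v-f['cy'])/f['fy']*d,d],-1)
    return p@E[:3,:3].T+E[:3,3]
def proj(f,p):
    E=np.linalg.inv(np.array(f['extrinsics'])); q=E[:3,:3]@np.array(p)+E[:3,3]
    return f['fx']*q[0]/q[2]+f['cx'],f['fy']*q[1]/q[2]+f['cy']
E
python3 - <<'E'
from h import *
o=robot.get_obs(); print({k:np.round(v,3) for k,v in o.items()})
f=grab('top'); save(f,'top0.png'); np.savez('top0.npz',**f)
print(f['fx'],np.round(f['extrinsics'],3))
f=grab('scene'); save(f,'scene0.png'); np.savez('scene0.npz',**f);print(np.round(f['extrinsics'],3))
E
```

```text
pics
{'time_s': np.float64(0.0), 'joint_positions': array([ 1.299,  0.69 , -0.195,  1.566,  0.157,  0.903, -0.215]), 'qvel': array([ 0.   , -0.001, -0.   ,  0.003,  0.   , -0.   , -0.   ]), 'joint_torque': array([-0.0000e+00, -5.3961e+01, -1.2670e+00, -1.5854e+01,  9.0000e-03,
        1.0000e-02,  0.0000e+00]), 'position': array([ 0.188, -0.595,  0.23 ]), 'eef_rot': array([-3.14 ,  0.   ,  0.306]), 'wrist_force': array([-0.575, -0.338,  0.225]), 'moment': array([-0.011, -0.028,  0.034]), 'grip_width': np.float64(0.085)}
576.569890434769 [[-0.007 -0.991  0.132  0.283]
 [-1.     0.007  0.003 -0.004]
 [-0.004 -0.132 -0.991  1.779]
 [ 0.     0.     0.     1.   ]]
[[ 0.832  0.338 -0.44   1.207]
 [ 0.554 -0.54   0.633 -0.985]
 [-0.023 -0.77  -0.637  1.087]
 [ 0.     0.     0.     1.   ]]
```

View pics/top0.png

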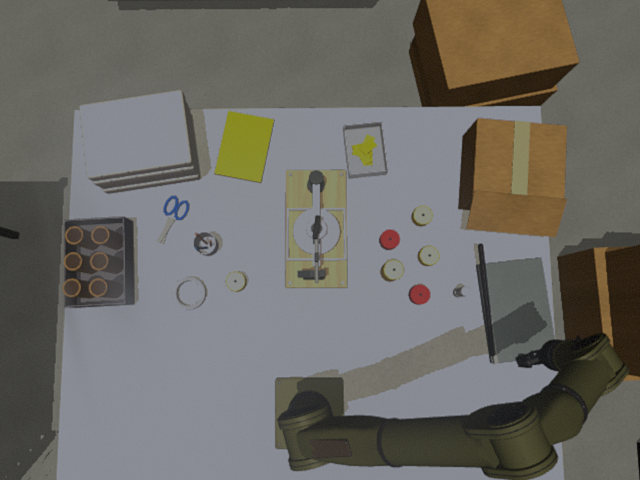

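View pics/scene0.png

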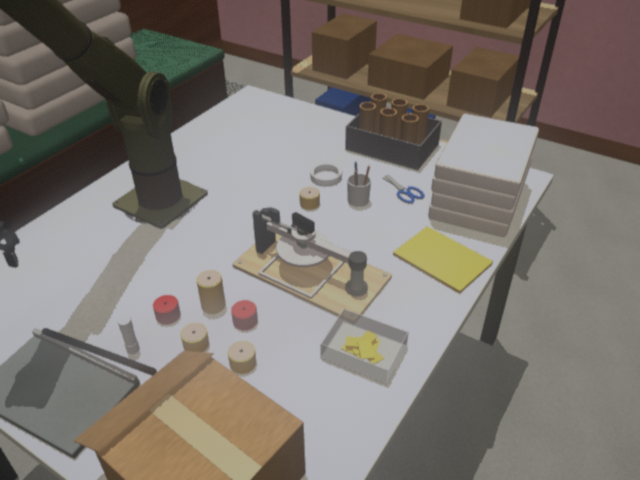

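Top view: yellow-sided candidates at (423,215), (429,255), (235,281) and (392,270). In the scene view (210,290) is the tall roll, so (392,270) is probably it. The red look-alikes are at (390,240) and (420,294). The press has its hinge at (316,180) and its catch at (313,273). Next I measure heights and axes.

```bash
python3 - <<'E'
from h import *
f=dict(np.load('top0.npz')); C=cloud(f); H=C[...,2]
hsv=cv2.cvtColor(f['img'],cv2.COLOR_RGB2HSV)
for n,(u,v) in dict(a=(423,215),b=(429,255),c=(392,270),d=(235,281),r1=(390,240),r2=(420,294),glue=(460,291),cup=(205,243),tape=(191,293)).items():
    w=np.zeros(H.shape,bool); w[v-16:v+17,u-16:u+17]=1
    hh=np.percentile(H[w&(H<.15)],97); m=w&(H>hh-0.008)&(H<hh+.008)
    # restrict to component
    nn,l,s,c=cv2.connectedComponentsWithStats(m.astype(np.uint8)); k=1+np.argmax(s[1:,4])
    (cx,cy),r=cv2.minEnclosingCircle(np.argwhere(l==k)[:,::-1].astype(np.float32))
    print(n,'h',hh.round(3),'c',c[k].round(1),'xyz',ray(f,*c[k],hh).round(4),'diam',np.round(2*r/f['fx']*(1.76-hh),3),'hsv',hsv[v-5,u+4])
# press base: wood colour
m=((hsv[...,0]>12)&(hsv[...,0]<32)&(hsv[...,1]>60)&(H>0.005)&(H<.03)); m[:160]=0;m[295:]=0;m[:,:275]=0;m[:,355:]=0
m=cv2.morphologyEx(m.astype(np.uint8),cv2.MORPH_OPEN,np.ones((3,3)))
P=np.array([ray(f,u,v,.014)[:2] for v,u in np.argwhere(m)],np.float32)
r=cv2.minAreaRect(P);print('base',r,len(P)); print(cv2.boxPoints(r).round(3))
# high parts
for lo,hi in ((.088,.105),(.11,.122),(.122,.135),(.135,.15),(.15,.18)):
    mm=np.zeros(H.shape,bool);mm[160:300,280:355]=1; mm&=(H>lo)&(H<hi); q=C[mm]
    print(lo,len(q), q.mean(0).round(3) if len(q) else '',q.min(0).round(3) if len(q) else '',q.max(0).round(3) if len(q) else '')
save(f,'presscrop.png',(280,150,470,310),4)
E
```

```text
a h 0.048 c [422.8 214.5] xyz [ 0.5861 -0.3485  0.0481] diam 0.058 hsv [ 34  25 141]
b h 0.048 c [429.4 254.9] xyz [ 0.4626 -0.3644  0.0481] diam 0.059 hsv [ 36  26 140]
c h 0.099 c [393.5 269.3] xyz [ 0.4159 -0.2475  0.0987] diam 0.058 hsv [ 41  15 139]
d h 0.048 c [235.2 280.9] xyz [0.3884 0.2207 0.0476] diam 0.059 hsv [ 68   7 142]
r1 h 0.048 c [390.1 238.4] xyz [ 0.5135 -0.247   0.0481] diam 0.058 hsv [  0 162 137]
r2 h 0.049 c [420.2 293.4] xyz [ 0.3471 -0.3328  0.049 ] diam 0.059 hsv [179 152 141]
glue h 0.101 c [465.4 290.7] xyz [ 0.3521 -0.454   0.1012] diam 0.029 hsv [ 30   2 125]
cup h 0.088 c [200.  236.4] xyz [0.5183 0.3211 0.0885] diam 0.007 hsv [113  22 154]
tape h 0.03 c [189.9 292.8] xyz [0.3544 0.3597 0.0305] diam 0.1 hsv [112  19 147]
base ((0.5516530871391296, -0.022566325962543488), (0.18504540622234344, 0.363381952047348), 89.72735595703125) 2471
[[ 0.37  -0.114]
 [ 0.733 -0.116]
 [ 0.734  0.069]
 [ 0.37   0.071]]
0.088 90 [ 0.528 -0.025  0.092] [ 0.394 -0.091  0.088] [0.686 0.046 0.104]
0.11 470 [ 0.574 -0.02   0.117] [ 0.379 -0.052  0.11 ] [0.711 0.031 0.122]
0.122 431 [ 0.513 -0.019  0.127] [ 0.382 -0.051  0.122] [0.708 0.022 0.135]
0.135 95 [ 0.467 -0.029  0.142] [ 0.394 -0.047  0.135] [0.557 0.01  0.15 ]
0.15 170 [ 0.512 -0.024  0.168] [ 0.397 -0.044  0.151] [ 0.567 -0.013  0.179]
```

View pics/presscrop.png

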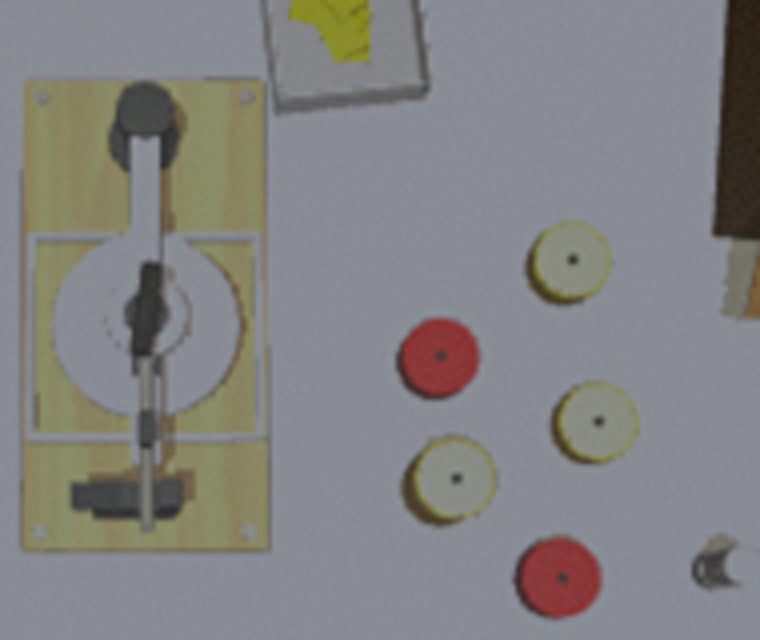

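Crop: the base spans crop x 22–270, y 78–550, and the tray rim spans (28–267, 233–441). The knob grip is at about (149,310) and the tab at about (147,428). The drums at (572,260) and (597,422) are low, and the taller one at (455,478) is the tall roll.

```bash
python3 - <<'E'
from h import *
f=dict(np.load('top0.npz'))
P=lambda x,y,z: ray(f,280+x/4-.4,150+y/4-.4,z).round(4)
print('tray',P(148,337,.022),'knob',P(149,309,.172),'tab',P(147,428,.16),'latch end',P(147,530,.126),'hinge',P(146,104,.13))
print('catch',P(128,498,.146), 'knob ends',P(152,265,.172),P(143,355,.172))
f2=dict(np.load('scene0.npz')); C=cloud(f2); print('table z scene',C[150,250],'press corner',C[270,330])
for n,p in dict(tab=(.395+.065,-.021,.16),knob=(.545,-.021,.172),a=(.586,-.348,.042)).items(): print(n,np.round(proj(f2,p),1))
save(f2,'scenepress.png',(225,190,405,320),4.2)
for z,(u,v) in ((.042,(422.8,214.5)),(.042,(429.4,254.9)),(.042,(235.2,280.9))): print(ray(f,u,v,z).round(4))
E
```

```text
tray [ 0.5328 -0.0251  0.022 ] knob [ 0.5314 -0.0242  0.172 ] tab [ 0.4484 -0.0222  0.16  ] latch end [ 0.3785 -0.0219  0.126 ] hinge [ 0.6897 -0.0238  0.13  ]
catch [ 0.4001 -0.0084  0.146 ] knob ends [ 0.5629 -0.0265  0.172 ] [ 0.4988 -0.0197  0.172 ]
table z scene [ 0.05905418  0.36407387 -0.00175894] press corner [0.59893771 0.00067063 0.0065276 ]
tab [278.1 209.5]
knob [306.5 216.9]
a [240.7 348.2]
[ 0.5873 -0.3497  0.042 ]
[ 0.4632 -0.3655  0.042 ]
[0.3887 0.2215 0.042 ]
```

View pics/scenepress.png

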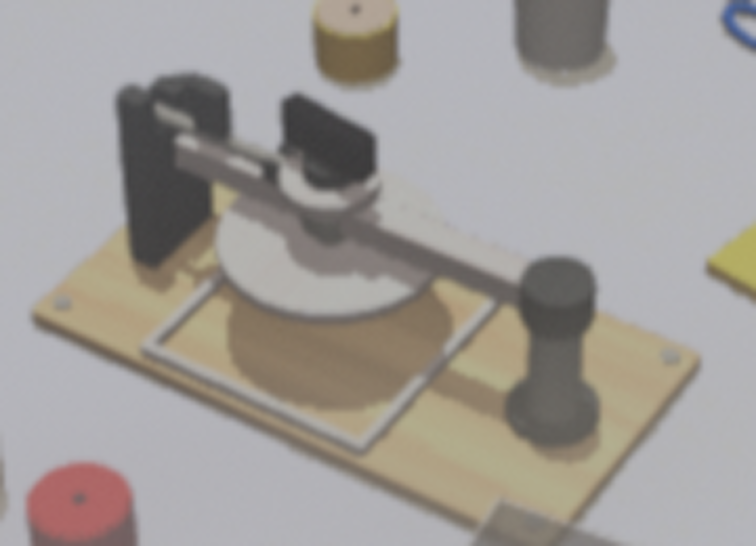

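```bash
python3 -m jog '[[[0,0,0.15],[0.05,0,0],0.0854],[[0,0,0],[0,0,0],0.0854],[[0,0,0],[0,0,0],0.0854],[[0,0,0],[0,0,0],0.0854]]'; python3 -c "
from h import *
o=robot.get_obs();print(o['position'],o['eef_rot'],o['joint_positions'].round(3) if hasattr(o['joint_positions'],'round') else o['joint_positions'])"
```

```text
time_s: 0.5
position: [0.2348, -0.581, 0.231]
eef_rot: [-3.141, 0.001, 0.156]
wrist_force: [-0.9, 0.3, 0.2]
grip_width: 0.0852
[ 0.23480384 -0.5810372   0.23095522] [-3.14102636e+00  1.32055162e-03  1.55646683e-01] [ 1.193  0.69  -0.145  1.561  0.119  0.9   -0.409]
```

```bash
python3 -m jog '[[[0,0,0.15],[0,0,0],0.04],[[0,0,0.006],[0,0,0],0.04],[[0,0,0],[0.03,-0.038,0],0.04],[[0,0,0],[0.03,-0.038,0],0.04],[[0,0,0],[0.03,-0.038,0],0.04],[[0,0,0],[0.03,-0.038,0],0.04],[[0,0,0],[0.0102,-0.045,0],0.04],[[0,0,0],[0.0102,-0.045,0],0.04],[[0,0,0],[0.0102,-0.045,0],0.04],[[0,0,0],[0.0102,-0.045,0],0.04],[[0,0,0],[0.0102,-0.045,0],0.04],[[0,0,0],[0.0102,-0.045,0],0.04],[[0,0,0],[0.0102,-0.045,0],0.04],[[0,0,0],[0.0102,-0.045,0],0.04],[[0,0,0],[0.0102,-0.045,0],0.04],[[0,0,0],[0,0,0],0.04],[[0,0,0],[0,0,0],0.04],[[0,0,0],[0,0,0],0.04]]'; python3 - <<'E'
from h import *
f=grab('wrist'); save(f,'w1.png'); np.savez('w1.npz',**f); print(np.round(f['tool_from_camera'],3),f['fx'])
print(robot.get_obs()['joint_positions'])
for p in ((.447,-.0225,.16),(.532,-.024,.172)): print(proj(f,p))
E
```

```text
time_s: 2.3
position: [0.4473, -0.0258, 0.2313]
eef_rot: [3.14, 0.0, -0.001]
wrist_force: [-0.5, -1.0, 0.5]
grip_width: 0.0399
[[ 0.    -0.949 -0.316  0.081]
 [ 1.    -0.     0.001  0.   ]
 [-0.001 -0.316  0.949 -0.143]
 [ 0.     0.     0.     1.   ]] 366.5766729405377
[-0.02445976  0.46494786 -0.03127787  2.08096779  0.0267749   0.59652656
 -1.64779488]
(np.float64(315.8788038938169), np.float64(247.31957737214222))
(np.float64(317.48847868739676), np.float64(102.66990798658438))
```

View pics/w1.png

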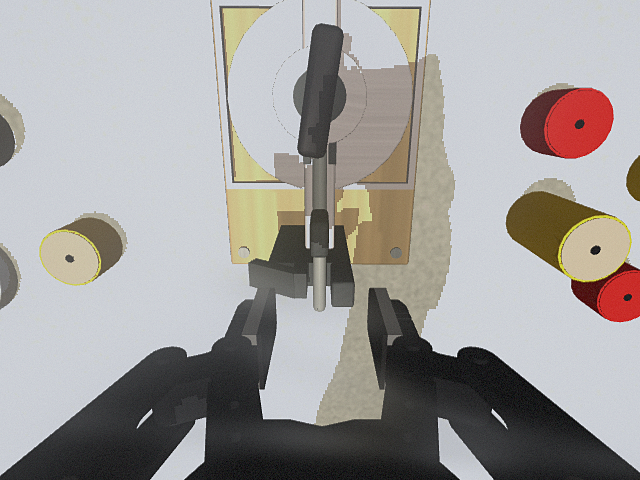

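Wrist view: the tab's top is at about (319,240), the latch bar's tip at (320,308), and the knob grip runs from (326,30) to (311,150). Joint 7 would run out of range swinging clockwise from this yaw, so I'll grasp with a half turn.

```bash
python3 - <<'E'
from h import *
f=dict(np.load('w1.npz'))
for n,u,v,z in (('tabtop',319.5,240,.16),('tip',320,308,.126),('k1',326,32,.172),('k2',311,150,.172),('rimL',232,184,.022),('rimR',415,184,.022)): print(n,ray(f,u,v,z).round(4))
C=cloud(f); print(C[245,319],C[215,319],C[232,319],C[95,319])
E
python3 -m jog '[[[0,0,-0.15],[0,0,0],0.04],[[0,0,-0.15],[0,0,0],0.04],[[0,0,-0.15],[0,0,0],0.04],[[0,0,-0.15],[0,0,0],0.04],[[0,0,-0.15],[0,0,0],0.04],[[0,0,-0.15],[0,0,0],0.04],[[0,0,-0.15],[0,0,0],0.04],[[0,0,-0.15],[0,0,0],0.04],[[0,0,-0.15],[0,0,0],0.04],[[0,0,-0.15],[0,0,0],0.04],[[0,0,-0.15],[0,0,0],0.04],[[0,0,-0.15],[0,0,0],0.04],[[0,0,-0.15],[0,0,0],0.04],[[0,0,-0.15],[0,0,0],0.04],[[0,0,-0.15],[0,0,0],0.04],[[0,0,-0.15],[0,0,0],0.04],[[0,0,-0.15],[0,0,0],0.04],[[0,0,-0.15],[0,0,0],0.04],[[0,0,-0.15],[0,0,0],0.04],[[0,0,-0.15],[0,0,0],0.04]]'
```

```text
tabtop [ 0.4519 -0.0248  0.16  ]
tip [ 0.3843 -0.0248  0.126 ]
k1 [ 0.5648 -0.0283  0.172 ]
k2 [ 0.5079 -0.0204  0.172 ]
rimL [0.4601 0.0605 0.022 ]
rimR [ 0.4598 -0.117   0.022 ]
[ 0.44872148 -0.02445637  0.1604785 ] [ 0.46336327 -0.02442447  0.14386473] [ 0.45724542 -0.02448443  0.16048567] [ 0.53574512 -0.0247968   0.17176323]
time_s: 4.35
position: [0.4474, -0.0264, 0.2311]
eef_rot: [-3.14, -0.0, 3.003]
wrist_force: [-0.5, 0.6, -1.4]
grip_width: 0.0402
```

```bash
python3 -m jog '[[[0,0,-0.1386],[0,0,0],0.04],[[0,0,0],[-0.0026,0.0016,0.03],0.04],[[0,0,0],[0,0,0.03],0.04],[[0,0,0],[0,0,0.03],0.04],[[0,0,0],[0,0,0.01],0.04],[[0,0,0],[0,0,0],0.04],[[0,0,0],[0,0,0],0.0],[[0,0,0],[0,0,0],0.0],[[0,0,0],[0,0,0],0.0],[[0,0,0],[0,0,0],0.0],[[0,0,0],[0,0,0],0.0],[[0,0,0],[0,0,0],0.0]]'; python3 -c "
from h import *
print(np.round(robot.get_obs()['joint_positions'],3))
f=grab('wrist');save(f,'w2.png')"
```

```text
time_s: 5.55
position: [0.4509, -0.023, 0.1321]
eef_rot: [-3.14, 0.001, 3.137]
wrist_force: [-1.9, -1.8, 6.9]
grip_width: 0.0107
[ 0.424  0.756 -0.78   2.152  0.96   0.632  0.511]
```

View pics/w2.png

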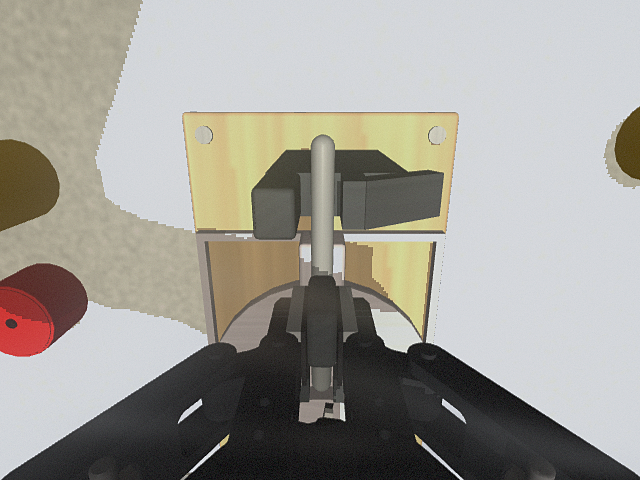

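The tab is gripped with the blade between the pads, 10.7 mm apart. Now I lift it along the arc.

```bash
python3 -m jog '[[[0,0,0],[-0.0022,0,-0.0033],0],[[0,0,0],[-0.0026,0,-0.0033],0],[[0,0,0],[-0.0029,0,-0.0033],0],[[0,0,0],[-0.0033,0,-0.0032],0],[[0,0,0],[0,0,0],0],[[0,0,0],[0,0,0],0]]';  python3 -m jog '[[[0,0,0.06],[-0.0004,0.0137,0],0],[[0,0,0.12],[-0.0016,0.0273,0],0],[[0,0,0],[0,0,0],0]]'; python3 -c "
from h import *
C=cloud(grab('wrist'));print(C[140:200:15,322].round(3), C[160,300:345:8].round(3))"
```

```text
time_s: 6.2
position: [0.4596, -0.0232, 0.144]
eef_rot: [-3.14, -0.003, 3.138]
wrist_force: [-4.8, -0.4, -10.1]
grip_width: 0.0107
time_s: 6.5
position: [0.4656, 0.0231, 0.1451]
eef_rot: [3.137, 0.001, 2.96]
wrist_force: [-4.8, 0.7, -7.5]
grip_width: 0.0106
[[0.396 0.036 0.153]
 [0.401 0.035 0.153]
 [0.407 0.034 0.151]
 [0.413 0.033 0.151]] [[0.406 0.024 0.116]
 [0.407 0.027 0.114]
 [0.403 0.032 0.151]
 [0.403 0.035 0.153]
 [0.404 0.038 0.153]
 [0.423 0.045 0.013]]
```

```bash
python3 -m jog '[[[0,0,0.125],[-0.0018,0.0284,0],0],[[0,0,0.125],[-0.0018,0.0284,0],0],[[0,0,0.125],[-0.0018,0.0284,0],0],[[0,0,0.125],[-0.0018,0.0284,0],0],[[0,0,0.125],[-0.0018,0.0284,0],0],[[0,0,0.125],[-0.0018,0.0284,0],0],[[0,0,0.125],[-0.0018,0.0284,0],0],[[0,0,0.125],[-0.0018,0.0284,0],0],[[0,0,0.125],[-0.0018,0.0284,0],0],[[0,0,0],[0,0,0],0],[[0,0,0],[0,0,0],0],[[0,0,0],[0,0,0],0]]'; python3 -c "
from h import *
print(np.round(robot.get_obs()['joint_positions'],3))
f=grab('top');save(f,'top1.png',(160,140,480,320),2.4);np.savez('top1.npz',**f)"
```

```text
time_s: 7.75
position: [0.63, 0.1978, 0.1447]
eef_rot: [3.14, -0.002, 1.837]
wrist_force: [0.7, 2.6, -7.9]
grip_width: 0.0107
[-0.118  0.874 -0.497  1.519  0.494  0.874 -0.519]
```

View pics/top1.png

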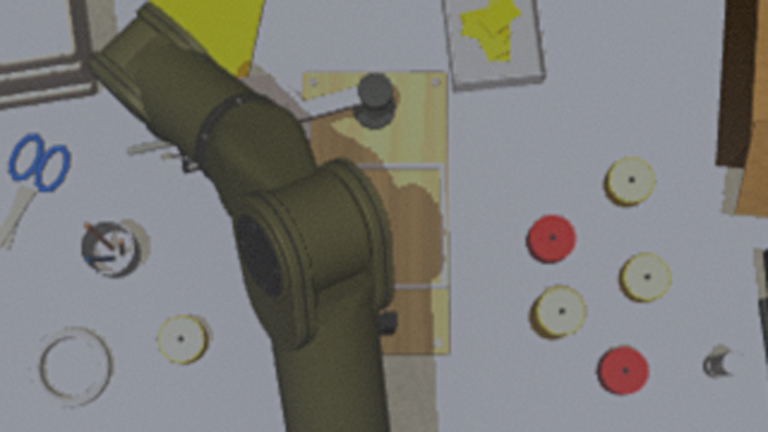

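The gate stands open at about 1.3 rad and the drums have not moved (crop pixels (631,180), (646,277), (182,339)). Release, rise, and turn to yaw 0.

```bash
python3 -m jog '[[[0,0,0],[0,0,0],0.04],[[0,0,0],[0,0,0],0.04],[[0,0,0],[0,0,0],0.04],[[0,0,0],[0,0,-0.03],0.04],[[0,0,0],[0,0,-0.04],0.04],[[0,0,0],[0,0,-0.04],0.04],[[0,0,0.1413],[0,0,0],0.08],[[0,0,0.1413],[0,0,0],0.08],[[0,0,0.1413],[0,0,0],0.08],[[0,0,0.1413],[0,0,0],0.08],[[0,0,0.1413],[0,0,0],0.08],[[0,0,0.1413],[0,0,0],0.08],[[0,0,0.1413],[0,0,0],0.08],[[0,0,0.1413],[0,0,0],0.08],[[0,0,0.1413],[0,0,0],0.08],[[0,0,0.1413],[0,0,0],0.08],[[0,0,0.1413],[0,0,0],0.08],[[0,0,0.1413],[0,0,0],0.08],[[0,0,0.1413],[0,0,0],0.08],[[0,0,0],[0,0,0],0.08]]'; python3 -c "
from h import *
print(np.round(robot.get_obs()['joint_positions'],3))"
```

```text
time_s: 9.8
position: [0.6302, 0.1968, 0.255]
eef_rot: [3.141, -0.001, -0.003]
wrist_force: [-0.0, 0.4, -0.6]
grip_width: 0.08
[-0.352  0.711 -0.04   1.426  0.032  1.005 -1.974]
```

```bash
python3 -m jog '[[[0,0,0],[-0.0036,0.0456,0],0.08],[[0,0,0],[-0.0036,0.0456,0],0.08],[[0,0,0],[-0.0036,0.0456,0],0.08],[[0,0,0],[-0.0036,0.0456,0],0.08],[[0,0,0],[-0.0036,0.0456,0],0.08],[[0,0,0],[-0.0036,0.0456,0],0.08],[[0,0,0],[-0.0036,0.0456,0],0.08],[[0,0,0],[-0.0036,0.0456,0],0.08],[[0,0,0],[-0.0036,0.0456,0],0.08],[[0,0,0],[-0.0036,0.0456,0],0.08],[[0,0,0],[-0.0036,0.0456,0],0.08],[[0,0,0],[-0.0036,0.0456,0.0],0.08],[[0,0,0],[0,0,0.04],0.08],[[0,0,0],[0,0,0],0.08],[[0,0,0],[0,0,0],0.08]]'; cat >> h.py <<'E'
def drums(f,zt=.042):
    "yellow/cream short drum tops: centre of the near-z=zt disc of the card end"
    C=cloud(f); hsv=cv2.cvtColor(f['img'],cv2.COLOR_RGB2HSV); out=[]
    m=((abs(C[...,2]-zt)<.008)&(f['depth']>0)).astype(np.uint8)
    m=cv2.morphologyEx(m,cv2.MORPH_OPEN,np.ones((3,3)))
    n,l,s,c=cv2.connectedComponentsWithStats(m)
    for k in range(1,n):
        cn=cv2.findContours((l==k).astype(np.uint8),0,1)[0][0][:,0]
        P=np.array([ray(f,u,v,zt)[:2] for u,v in cn.astype(float)],np.float32)
        (x,y),r=cv2.minEnclosingCircle(P)
        if .026<r<.036 and s[k,4]>80:
            h,sat=np.median(hsv[l==k],0)[:2]; print('disc',np.round([x,y,r],4),'px',c[k].round(),'hs',h,sat); out.append((x,y,h,sat))
    return out
E
python3 - <<'E'
from h import *
o=robot.get_obs();print(o['position'],o['eef_rot'],np.round(o['joint_positions'],2))
f=grab('wrist'); save(f,'w3.png'); drums(f); print('top'); drums(grab('top'),.048)
E
```

```text
time_s: 11.3
position: [0.5851, -0.3488, 0.2143]
eef_rot: [-3.139, 0.001, -0.0]
wrist_force: [0.1, 0.6, -0.0]
grip_width: 0.0798
[ 0.58506188 -0.34880619  0.21428509] [-3.13941176e+00  9.87291507e-04 -1.33062126e-04] [ 0.51  0.78 -0.09  1.4   0.07  0.97 -1.16]
disc [ 0.5906 -0.352   0.0303] px [325. 199.] hs 18.0 50.0
disc [ 0.5189 -0.2506  0.0313] px [218. 273.] hs 1.0 140.0
disc [ 0.4679 -0.3671  0.0317] px [340. 321.] hs 20.0 47.0
disc [ 0.3541 -0.3365  0.0309] px [311. 408.] hs 1.0 186.0
top
```

View pics/w3.png

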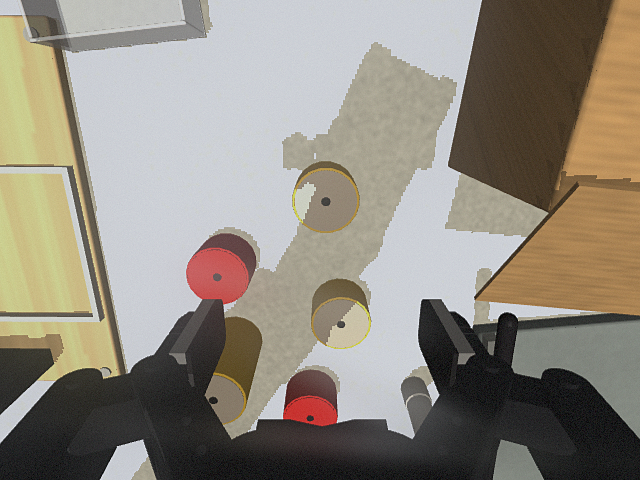

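Wrist view: drum a is at (325,199) and drum b at (340,321). The tall roll is at (213,400) and the reds at (217,275) and (310,410). The drum positions agree with the top view within 5 mm. Grasp a.

```bash
python3 -m jog '[[[0,0,0],[0.0045,0.0025,0.04],0.08],[[0,0,0],[0,0,0.05],0.08],[[0,0,0],[0,0,0.05],0.08],[[0,0,0],[0,0,0.04],0.08],[[0,0,0],[0,0,0.026],0.08],[[0,0,0],[0,0,0],0.08],[[0,0,0],[0,0,0],0.05],[[0,0,0],[0,0,0],0.05],[[0,0,0],[0,0,0],0.05],[[0,0,0],[0,0,0],0.05],[[0,0,0],[0,0,0],0.05],[[0,0,0],[0,0,-0.03],0.05],[[0,0,0],[0,0,-0.05],0.05],[[0,0,0],[0,0,-0.05],0.05],[[0,0,0],[0,0,-0.05],0.05],[[0,0,0],[0,0,-0.02],0.05],[[0,0,0],[0,0,0],0.05],[[0,0,0],[0,0,0],0.05]]'
```

```text
time_s: 13.2
position: [0.5892, -0.3527, 0.2088]
eef_rot: [3.141, -0.0, -0.003]
wrist_force: [-0.5, 0.2, -0.9]
grip_width: 0.0583
```

```bash
python3 -m jog '[[[0,0,0],[-0.0026,-0.042,0],0.05],[[0,0,0],[-0.0026,-0.042,0],0.05],[[0,0,0],[-0.0026,-0.042,0],0.05],[[0,0,0],[-0.0026,-0.042,0],0.05],[[0,0,0],[-0.0026,-0.042,0],0.05],[[0,0,0],[-0.0026,-0.042,0],0.05],[[0,0,0],[-0.0026,-0.042,0],0.05],[[0,0,0],[0,0,0],0.05],[[0,0,0],[0,0,0],0.05]]'; python3 - <<'E'
from h import *
f=grab('wrist'); save(f,'w4.png'); np.savez('w4.npz',**f); print(robot.get_obs()['grip_width'])
for p in ((.616,.0665),(.616,-.1155),(.454,.0665),(.454,-.1155)): print(proj(f,(*p,.022)))
E
```

```text
time_s: 14.1
position: [0.571, -0.0571, 0.2067]
eef_rot: [-3.141, 0.004, -0.0]
wrist_force: [-0.0, -1.2, -0.9]
grip_width: 0.0581
0.05847272052576888
(np.float64(180.45251687092946), np.float64(152.26556629893167))
(np.float64(387.82317991017567), np.float64(152.28397340762712))
(np.float64(200.00734403839868), np.float64(313.90415288243787))
(np.float64(378.60846425724867), np.float64(313.88972110182135))
```

View pics/w4.png

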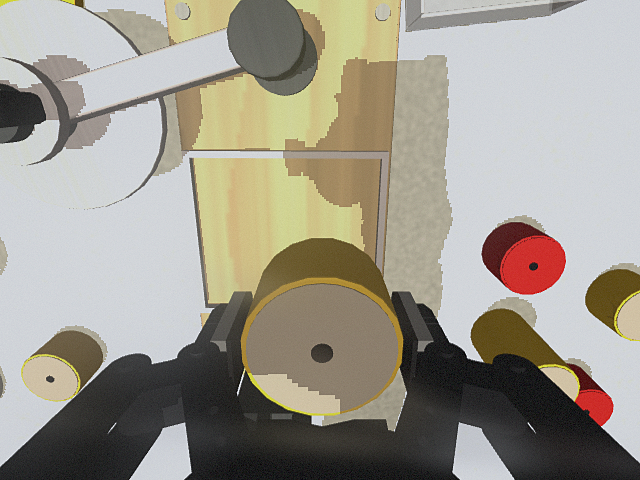

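```bash
python3 - <<'E'
from h import *
f=dict(np.load('w4.npz'));C=cloud(f)
for v in (158,175,190):
    print(v,[(u,tuple(f['img'][v,u]),round(C[v,u,1],4),round(C[v,u,2],3)) for u in list(range(184,203,2))])
    print(v,[(u,tuple(f['img'][v,u]),round(C[v,u,1],4),round(C[v,u,2],3)) for u in list(range(376,399,2))])
print([(v,tuple(f['img'][v,250]),round(C[v,250,0],4),round(C[v,250,2],3)) for v in list(range(146,164))+list(range(298,312))])
E
```

```text
158 [(184, (np.uint8(211), np.uint8(214), np.uint8(219)), np.float64(0.0636), np.float64(0.023)), (186, (np.uint8(207), np.uint8(212), np.uint8(215)), np.float64(0.0621), np.float64(0.022)), (188, (np.uint8(222), np.uint8(225), np.uint8(229)), np.float64(0.0607), np.float64(0.021)), (190, (np.uint8(94), np.uint8(91), np.uint8(85)), np.float64(0.0596), np.float64(0.019)), (192, (np.uint8(128), np.uint8(116), np.uint8(99)), np.float64(0.0593), np.float64(0.015)), (194, (np.uint8(215), np.uint8(206), np.uint8(148)), np.float64(0.058), np.float64(0.014)), (196, (np.uint8(210), np.uint8(205), np.uint8(148)), np.float64(0.056), np.float64(0.014)), (198, (np.uint8(209), np.uint8(206), np.uint8(144)), np.float64(0.0547), np.float64(0.013)), (200, (np.uint8(207), np.uint8(207), np.uint8(150)), np.float64(0.0527), np.float64(0.013)), (202, (np.uint8(207), np.uint8(205), np.uint8(144)), np.float64(0.0506), np.float64(0.014))]
158 [(376, (np.uint8(161), np.uint8(148), np.uint8(136)), np.float64(-0.1053), np.float64(0.022)), (378, (np.uint8(161), np.uint8(149), np.uint8(135)), np.float64(-0.1071)
[... 7295 characters left out ...]
np.uint8(74), np.uint8(58)), np.float64(0.5773), np.float64(0.217)), (305, (np.uint8(78), np.uint8(75), np.uint8(60)), np.float64(0.576), np.float64(0.216)), (306, (np.uint8(99), np.uint8(87), np.uint8(61)), np.float64(0.5822), np.float64(0.227)), (307, (np.uint8(111), np.uint8(96), np.uint8(61)), np.float64(0.583), np.float64(0.229)), (308, (np.uint8(109), np.uint8(91), np.uint8(54)), np.float64(0.5839), np.float64(0.231)), (309, (np.uint8(112), np.uint8(94), np.uint8(58)), np.float64(0.5836), np.float64(0.232)), (310, (np.uint8(104), np.uint8(90), np.uint8(51)), np.float64(0.584), np.float64(0.233)), (311, (np.uint8(101), np.uint8(87), np.uint8(52)), np.float64(0.5849), np.float64(0.235))]
```

```bash
python3 -m jog '[[[0,0,0],[0.001,0.002,0.05],0.05],[[0,0,0],[0,0,0.05],0.05],[[0,0,0],[0,0,0.05],0.05],[[0,0,0],[0,0,0.02],0.05],[[0,0,0],[0,0,0.009],0.05],[[0,0,0],[0,0,0.004],0.05],[[0,0,0],[0,0,0],0.05],[[0,0,0],[0,0,0],0.05]]';python3 -m jog '[[[0,0,0],[0,0,0],0.062],[[0,0,0],[0,0,0],0.066],[[0,0,0],[0,0,0],0.072],[[0,0,0],[0,0,0],0.072],[[0,0,0],[0,0,-0.02],0.072],[[0,0,0],[0,0,-0.05],0.072],[[0,0,0],[0,0,-0.05],0.08],[[0,0,0],[0,0,-0.05],0.08],[[0,0,0],[0,0,-0.015],0.08],[[0,0,0],[0,0,0],0.08],[[0,0,0],[0,0,0],0.08]]'; python3 -c "
from h import *
f=grab('wrist');drums(f,.042);print('tray');drums(f,.056);drums(grab('top'),.048)"
```

```text
time_s: 14.95
position: [0.5742, -0.062, 0.0263]
eef_rot: [3.141, -0.002, -0.005]
wrist_force: [0.8, 0.3, 0.6]
grip_width: 0.0582
time_s: 16.05
position: [0.5727, -0.0607, 0.2099]
eef_rot: [3.142, 0.001, -0.003]
wrist_force: [-0.3, 0.7, -0.9]
grip_width: 0.0801
disc [ 0.5188 -0.248   0.0323] px [525. 263.] hs 1.0 200.0
disc [ 0.4666 -0.3604  0.0327] px [623. 313.] hs 20.0 54.0
disc [0.3955 0.2169 0.034 ] px [ 46. 370.] hs 20.0 50.0
disc [ 0.4171 -0.0159  0.0324] px [278. 358.] hs 25.0 48.0
tray
disc [ 0.5731 -0.0619  0.0303] px [323. 210.] hs 33.0 28.0
disc [ 0.4163 -0.016   0.0327] px [276. 367.] hs 25.0 41.0
```

```bash
python3 -m jog '[[[0,0,0],[-0.0151,0.0436,0],0.08],[[0,0,0],[-0.0151,0.0436,0],0.08],[[0,0,0],[-0.0151,0.0436,0],0.08],[[0,0,0],[-0.0151,0.0436,0],0.08],[[0,0,0],[-0.0151,0.0436,0],0.08],[[0,0,0],[-0.0151,0.0436,0],0.08],[[0,0,0],[-0.0151,0.0436,0],0.08],[[0,0,0],[0,0,0],0.08],[[0,0,0],[0,0,0],0.08]]'; python3 -c "
from h import *
f=grab('wrist');drums(f,.042)"
```

```text
time_s: 17.05
position: [0.4649, -0.3665, 0.2086]
eef_rot: [-3.14, 0.003, -0.007]
wrist_force: [0.2, 0.9, -0.0]
grip_width: 0.0801
disc [ 0.6142 -0.4932  0.0268] px [486.  14.] hs 16.0 85.0
disc [ 0.5166 -0.2513  0.0309] px [182. 146.] hs 0.0 154.0
disc [ 0.4664 -0.3678  0.0303] px [323. 205.] hs 18.0 51.0
disc [ 0.4288 -0.2605  0.0274] px [212. 238.] hs 19.0 96.0
disc [ 0.3502 -0.3369  0.0317] px [291. 321.] hs 1.0 132.0
```

Drum b is at (0.4664, -0.3678). Grasp it.

```bash
python3 -m jog '[[[0,0,0],[0.0015,0.001,0.05],0.08],[[0,0,0],[0,0,0.05],0.08],[[0,0,0],[0,0,0.05],0.08],[[0,0,0],[0,0,0.03],0.08],[[0,0,0],[0,0,0.02],0.08],[[0,0,0],[0,0,0],0.08],[[0,0,0],[0,0,0],0.05],[[0,0,0],[0,0,0],0.05],[[0,0,0],[0,0,0],0.05],[[0,0,0],[0,0,0],0.05],[[0,0,0],[0,0,0],0.05],[[0,0,0],[0,0,-0.03],0.05],[[0,0,0],[0,0,-0.05],0.05],[[0,0,0],[0,0,-0.05],0.05],[[0,0,0],[0,0,-0.05],0.05],[[0,0,0],[0,0,-0.02],0.05],[[0,0,0],[0,0,0],0.05],[[0,0,0],[0,0,0],0.05]]'
```

```text
time_s: 18.9
position: [0.4675, -0.3664, 0.2104]
eef_rot: [-3.142, 0.0, -0.004]
wrist_force: [-0.4, -0.4, -1.3]
grip_width: 0.0584
```

```bash
python3 -m jog '[[[0,0,0],[0.0046,-0.0439,0],0.05],[[0,0,0],[0.0046,-0.0439,0],0.05],[[0,0,0],[0.0046,-0.0439,0],0.05],[[0,0,0],[0.0046,-0.0439,0],0.05],[[0,0,0],[0.0046,-0.0439,0],0.05],[[0,0,0],[0.0046,-0.0439,0],0.05],[[0,0,0],[0.0046,-0.0439,0],0.05],[[0,0,0],[0,0,0],0.05],[[0,0,0],[0,0,0],0.05]]'
```

```text
time_s: 19.8
position: [0.5002, -0.0581, 0.2089]
eef_rot: [-3.142, 0.004, -0.0]
wrist_force: [-0.1, -0.5, -0.1]
grip_width: 0.0585
```

```bash
python3 -m jog '[[[0,0,0],[0.000,0.00,0.05],0.05],[[0,0,0],[0,0,0.05],0.05],[[0,0,0],[0,0,0.05],0.05],[[0,0,0],[0,0,0.02],0.05],[[0,0,0],[0,0,0.01],0.05],[[0,0,0],[0,0,0.004],0.05],[[0,0,0],[0,0,0],0.05],[[0,0,0],[0,0,0],0.05]]';python3 -m jog '[[[0,0,0],[0,0,0],0.062],[[0,0,0],[0,0,0],0.066],[[0,0,0],[0,0,0],0.072],[[0,0,0],[0,0,0],0.072],[[0,0,0],[0,0,-0.02],0.072],[[0,0,0],[0,0,-0.05],0.072],[[0,0,0],[0,0,-0.05],0.08],[[0,0,0],[0,0,-0.05],0.08],[[0,0,0],[0,0,-0.015],0.08],[[0,0,0],[0,0,0],0.08],[[0,0,0],[0,0,0],0.08]]'; python3 -c "
from h import *
f=grab('wrist');drums(f,.042);print('tray');drums(f,.056)"
```

```text
time_s: 20.6
position: [0.5022, -0.0602, 0.0274]
eef_rot: [3.141, -0.002, -0.005]
wrist_force: [0.4, 0.6, -0.2]
grip_width: 0.0581
time_s: 21.7
position: [0.5009, -0.0594, 0.2112]
eef_rot: [3.142, 0.0, -0.003]
wrist_force: [0.3, 0.7, -0.6]
grip_width: 0.0799
disc [ 0.5176 -0.2476  0.0317] px [540. 187.] hs 1.0 192.0
disc [ 0.4267 -0.2425  0.0283] px [507. 274.] hs 22.0 181.0
disc [0.3934 0.2159 0.0335] px [ 37. 314.] hs 20.0 48.0
disc [ 0.4158 -0.016   0.0327] px [277. 294.] hs 26.0 59.0
disc [ 0.3501 -0.3325  0.0333] px [595. 351.] hs 1.0 204.0
tray
disc [ 0.5722 -0.062   0.0299] px [324. 122.] hs 27.0 49.0
disc [ 0.4997 -0.0601  0.0303] px [322. 212.] hs 33.0 27.0
disc [ 0.4255 -0.2437  0.0285] px [515. 281.] hs 22.0 185.0
disc [ 0.4166 -0.0158  0.0324] px [274. 301.] hs 26.0 55.0
```

```bash
python3 -m jog '[[[0,0,0],[-0.0159,-0.0399,0],0.08],[[0,0,0],[-0.0159,-0.0399,0],0.08],[[0,0,0],[-0.0159,-0.0399,0],0.08],[[0,0,0],[-0.0159,-0.0399,0],0.08],[[0,0,0],[-0.0159,-0.0399,0],0.08],[[0,0,0],[-0.0159,-0.0399,0],0.08],[[0,0,0],[-0.0159,-0.0399,0],0.08],[[0,0,0],[0,0,0],0.08],[[0,0,0],[0,0,0],0.08]]'; python3 -c "
from h import *
f=grab('wrist');drums(f,.042);print(np.round(robot.get_obs()['joint_positions'],2))"
```

```text
time_s: 22.65
position: [0.3896, 0.2208, 0.2101]
eef_rot: [3.14, 0.003, 0.0]
wrist_force: [-0.4, -0.5, -0.5]
grip_width: 0.0795
disc [0.3923 0.2199 0.0303] px [322. 203.] hs 35.0 22.0
disc [ 0.0659 -0.0002  0.0282] px [510. 476.] hs 17.0 71.5
[-0.61  0.5  -0.01  2.11  0.01  0.54 -2.2 ]
```

```bash
python3 -m jog '[[[0,0,0],[0.0027,0.001,0.05],0.08],[[0,0,0],[0,0,0.05],0.08],[[0,0,0],[0,0,0.05],0.08],[[0,0,0],[0,0,0.03],0.08],[[0,0,0],[0,0,0.021],0.08],[[0,0,0],[0,0,0],0.08],[[0,0,0],[0,0,0],0.05],[[0,0,0],[0,0,0],0.05],[[0,0,0],[0,0,0],0.05],[[0,0,0],[0,0,0],0.05],[[0,0,0],[0,0,0],0.05],[[0,0,0],[0,0,-0.03],0.05],[[0,0,0],[0,0,-0.05],0.05],[[0,0,0],[0,0,-0.05],0.05],[[0,0,0],[0,0,-0.05],0.05],[[0,0,0],[0,0,-0.02],0.05],[[0,0,0],[0,0,0],0.05],[[0,0,0],[0,0,0],0.05]]'
```

```text
time_s: 24.5
position: [0.3992, 0.2223, 0.2145]
eef_rot: [3.137, 0.008, -0.003]
wrist_force: [-0.4, 0.2, -1.8]
grip_width: 0.0587
```

```bash
python3 -m jog '[[[0,0,0],[0,0,0],0.05],[[0,0,0],[0,0,0],0.05],[[0,0,0],[0,0,0],0.05]]'; python3 -c "
from h import *
f=grab('wrist');print(np.round(robot.get_obs()['joint_positions'],2));save(f,'w5.png')"
```

```text
time_s: 24.8
position: [0.399, 0.2222, 0.2134]
eef_rot: [3.136, 0.01, -0.003]
wrist_force: [-0.3, -0.1, -0.9]
grip_width: 0.0584
[-0.53  0.51 -0.12  2.07  0.1   0.58 -2.29]
```

View pics/w5.png

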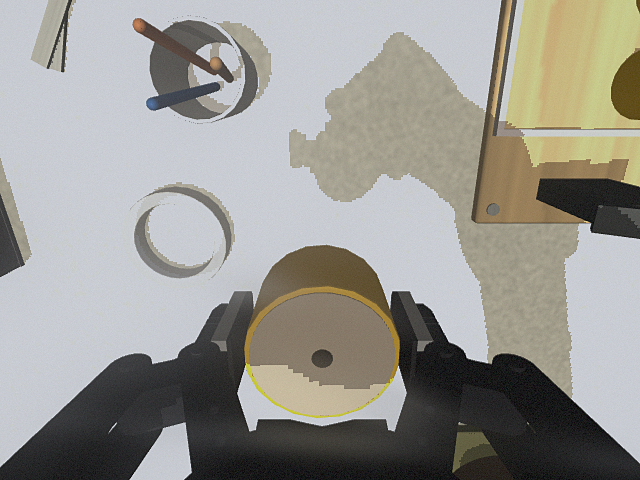

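```bash
python3 -m jog '[[[0,0,0],[0.0274,0.0414,0],0.05],[[0,0,0],[0.0274,0.0414,0],0.05],[[0,0,0],[0.0274,0.0414,0],0.05],[[0,0,0],[0.0274,0.0414,0],0.05],[[0,0,0],[0.0274,0.0414,0],0.05],[[0,0,0],[0,0,0],0.05],[[0,0,0],[0,0,0],0.05],[[0,0,0],[0,0,0],0.05]]'; python3 - <<'E'
from h import *
f=grab('wrist');C=cloud(f); f4=dict(np.load('w4.npz'))
print('top z held',np.median(C[335:375,300:345,2]),'earlier at TCP .2067',np.median(cloud(f4)[335:370,300:345,2]),robot.get_obs()['position'],robot.get_obs()['eef_rot'])
drums(f,.056)
q=C[(abs(C[...,2]-np.median(C[335:375,300:345,2]))<.006)]; print(q.mean(0),q.min(0),q.max(0))
E
```

```text
time_s: 25.65
position: [0.535, 0.0165, 0.2138]
eef_rot: [3.138, 0.01, -0.002]
wrist_force: [0.8, 0.2, -1.0]
grip_width: 0.0582
top z held 0.2409840308232126 earlier at TCP .2067 0.23794413107350362 [0.5349821  0.0168202  0.21394162] [ 3.13789198e+00  9.44717011e-03 -7.38016216e-04]
disc [ 0.5729 -0.0613  0.0304] px [416. 163.] hs 17.0 57.0
disc [0.5068 0.2884 0.0298] px [ 17. 238.] hs 20.0 15.0
disc [ 0.5002 -0.0592  0.0312] px [407. 246.] hs 18.0 57.0
disc [ 0.4241 -0.2435  0.0294] px [585. 312.] hs 22.0 188.0
[0.53265886 0.01647303 0.24080063] [ 0.49790494 -0.026473    0.2349854 ] [0.55865099 0.05948596 0.24697146]
```

```bash
python3 -m jog '[[[0,0,0],[0.003,0.002,0.05],0.05],[[0,0,0],[0,0,0.05],0.05],[[0,0,0],[0,0,0.05],0.05],[[0,0,0],[0,0,0.02],0.05],[[0,0,0],[0,0,0.009],0.05],[[0,0,0],[0,0,0.004],0.05],[[0,0,0],[0,0,0],0.05],[[0,0,0],[0,0,0],0.05]]';python3 -m jog '[[[0,0,0],[0,0,0],0.062],[[0,0,0],[0,0,0],0.066],[[0,0,0],[0,0,0],0.070],[[0,0,0],[0,0,0],0.070],[[0,0,0],[0,0,-0.02],0.070],[[0,0,0],[0,0,-0.05],0.070],[[0,0,0],[0,0,-0.05],0.07],[[0,0,0],[0,0,-0.05],0.07],[[0,0,0],[0,0,-0.02],0.07],[[0,0,0],[0,0,0],0.07],[[0,0,0],[0,0,0],0.07]]'; python3 -c "
from h import *
f=grab('wrist');save(f,'w6.png');drums(f,.056); print(np.round(robot.get_obs()['joint_positions'],3))"
```

```text
time_s: 26.5
position: [0.5384, 0.0126, 0.0328]
eef_rot: [3.137, 0.005, -0.003]
wrist_force: [-0.2, 0.2, -1.4]
grip_width: 0.0584
time_s: 27.6
position: [0.5386, 0.0129, 0.2214]
eef_rot: [3.137, 0.008, -0.004]
wrist_force: [-1.1, 0.3, -0.4]
grip_width: 0.0701
disc [ 0.5725 -0.061   0.0305] px [409. 166.] hs 17.0 57.0
disc [0.5322 0.012  0.0304] px [321. 213.] hs 34.0 26.0
disc [0.5071 0.2903 0.03  ] px [ 20. 238.] hs 20.0 15.0
disc [ 0.5002 -0.0595  0.031 ] px [401. 247.] hs 19.0 56.0
disc [ 0.4242 -0.2438  0.0291] px [576. 311.] hs 22.0 190.0
disc [ 0.4164 -0.017   0.0322] px [351. 328.] hs 25.0 41.0
[-0.011  0.593 -0.163  1.832  0.14   0.738 -1.826]
```

View pics/w6.png

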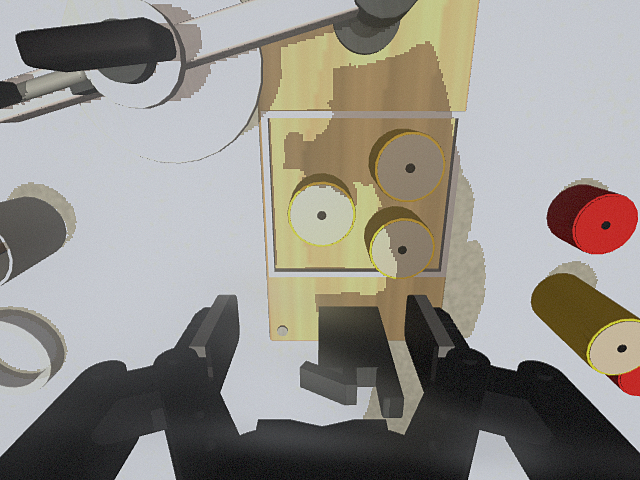

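All three drums stand in the tray, at tray coordinates of about (36,-36), (-36,-35) and (-4,37) mm; in the image they are at (410,168), (402,250) and (321,215). Now back to the tab.

```bash
python3 -m jog '[[[0,0,0],[0.0177,-0.0389,-0.01],0.04],[[0,0,0],[0.0177,-0.0389,0],0.04],[[0,0,0],[0.0177,-0.0389,0],0.04],[[0,0,0],[0.0177,-0.0389,0],0.04],[[0,0,0],[0.0177,-0.0389,0],0.04],[[0,0,-0.1413],[0,0,0],0.04],[[0,0,-0.1413],[0,0,0],0.04],[[0,0,-0.1413],[0,0,0],0.04],[[0,0,-0.1413],[0,0,0],0.04],[[0,0,-0.1413],[0,0,0],0.04],[[0,0,-0.1413],[0,0,0],0.04],[[0,0,-0.1413],[0,0,0],0.04],[[0,0,-0.1413],[0,0,0],0.04],[[0,0,-0.1413],[0,0,0],0.04],[[0,0,-0.1413],[0,0,0],0.04],[[0,0,-0.1413],[0,0,0],0.04],[[0,0,-0.1413],[0,0,0],0.04],[[0,0,-0.1413],[0,0,0],0.04],[[0,0,0],[0,0,0],0.04],[[0,0,0],[0,0,0],0.04]]'; python3 - <<'E'
from h import *
f=grab('wrist');save(f,'w7.png');np.savez('w7.npz',**f);C=cloud(f);print(np.round(robot.get_obs()['joint_positions'],3))
m=(C[...,2]>.154)&(C[...,2]<.166); q=C[m];print(len(q),np.median(q,0),q.min(0),q.max(0)); print(np.median(np.argwhere(m),0))
print(proj(f,(.6273,.2073,.16)))
E
```

```text
time_s: 29.65
position: [0.6275, 0.207, 0.2281]
eef_rot: [-3.13, 0.002, 1.83]
wrist_force: [-0.8, 0.3, -0.3]
grip_width: 0.0401
[-0.072  0.808 -0.64   1.423  0.507  1.09  -0.544]
2338 [0.71374484 0.32960958 0.15981737] [0.61935497 0.09435723 0.15404915] [0.76955137 0.3682408  0.16598651]
[ 91. 552.]
(np.float64(322.59295212575256), np.float64(247.61756024348531))
```

View pics/w7.png

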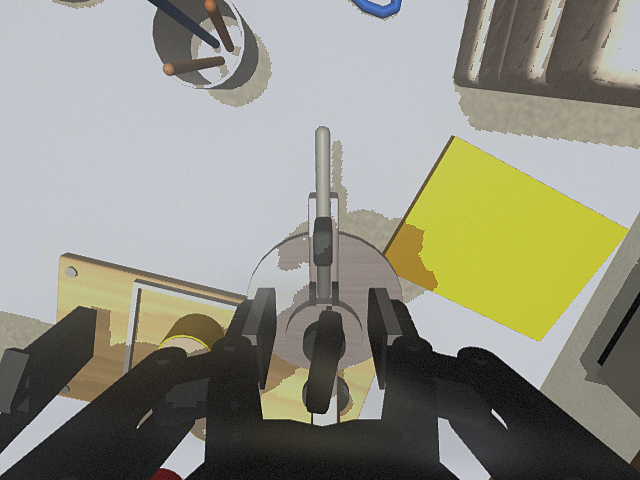

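The tab is at (323,235), where expected, with the gate still at 1.3 rad. Grasp and lift.

```bash
python3 -m jog '[[[0,0,0],[0,0,0.03],0.04],[[0,0,0],[0,0,0.03],0.04],[[0,0,0],[0,0,0.03],0.04],[[0,0,0],[0,0,0.007],0.04],[[0,0,0],[0,0,0],0.04],[[0,0,0],[0,0,0],0.04],[[0,0,0],[0,0,0],0.0],[[0,0,0],[0,0,0],0.0],[[0,0,0],[0,0,0],0.0],[[0,0,0],[0,0,0],0.0],[[0,0,0],[0,0,0],0.0],[[0,0,0],[0,0,0],0.0]]';python3 -m jog '[[[0,0,0],[-0.0022,0,-0.0033],0],[[0,0,0],[-0.0026,0,-0.0033],0],[[0,0,0],[-0.0029,0,-0.0033],0],[[0,0,0],[-0.0033,0,-0.0032],0],[[0,0,0],[0,0,0],0],[[0,0,0],[0,0,0],0]]'
```

```text
time_s: 30.9
position: [0.6283, 0.2075, 0.1344]
eef_rot: [-3.135, 0.002, 1.833]
wrist_force: [-0.9, -0.1, 5.8]
grip_width: 0.0106
time_s: 31.5
position: [0.629, 0.1988, 0.1449]
eef_rot: [-3.131, -0.002, 1.836]
wrist_force: [-0.0, 5.4, -8.1]
grip_width: 0.011
```

```bash
python3 -m jog '[[[0,0,-0.06],[-0.0004,-0.0137,0],0],[[0,0,-0.12],[-0.0016,-0.0273,0],0],[[0,0,-0.12],[-0.0016,-0.0273,0],0],[[0,0,-0.12],[-0.0016,-0.0273,0],0],[[0,0,-0.12],[-0.0016,-0.0273,0],0],[[0,0,-0.12],[-0.0016,-0.0273,0],0],[[0,0,-0.12],[-0.0016,-0.0273,0],0],[[0,0,-0.12],[-0.0016,-0.0273,0],0],[[0,0,-0.12],[-0.0016,-0.0273,0],0],[[0,0,-0.12],[-0.0016,-0.0273,0],0],[[0,0,-0.08],[-0.0007,-0.0182,0],0],[[0,0,0],[0,0,0],0],[[0,0,0],[0,0,0],0],[[0,0,0],[0,0,0],0]]'
```

```text
time_s: 32.9
position: [0.4616, -0.0041, 0.1473]
eef_rot: [-3.135, -0.01, 3.051]
wrist_force: [4.0, -2.3, -22.7]
grip_width: 0.0105
```

```bash
python3 -m jog '[[[0,0,-0.045],[0.001,-0.0103,0.0015],0],[[0,0,-0.042],[0.0005,-0.0097,0.001],0],[[0,0,0],[0,0,0],0],[[0,0,0],[0,0,0],0]]'
```

```text
time_s: 33.3
position: [0.4603, -0.0228, 0.1467]
eef_rot: [-3.136, -0.006, 3.139]
wrist_force: [1.6, -1.4, -1.6]
grip_width: 0.011
```

```bash
python3 -m jog '[[[0,0,0],[0.0026,0,0.0034],0],[[0,0,0],[0.0026,0,0.0034],0],[[0,0,0],[0.0022,0,0.0034],0],[[0,0,0],[0.002,0,0.0034],0],[[0,0,0],[0,0,0],0],[[0,0,0],[0,0,0],0]]'; python3 - <<'E'
from h import *
C=cloud(grab('wrist')); print(C[130:230:15,322].round(3))
E
```

```text
time_s: 33.9
position: [0.451, -0.0217, 0.1343]
eef_rot: [-3.137, -0.004, 3.14]
wrist_force: [-2.4, -1.5, 13.5]
grip_width: 0.011
[[ 0.383 -0.022  0.014]
 [ 0.384 -0.022  0.126]
 [ 0.39  -0.022  0.126]
 [ 0.396 -0.022  0.126]
 [ 0.402 -0.022  0.127]
 [ 0.408 -0.022  0.126]
 [ 0.415 -0.022  0.125]]
```

```bash
python3 -m jog '[[[0,0,0],[0,0,0],0.04],[[0,0,0],[0,0,0],0.04],[[0,0,0],[0,0,0],0.04],[[0,0,0],[0,0,-0.03],0.04],[[0,0,0],[0,0,-0.04],0.04],[[0,0,0],[0,0,-0.03],0.04],[[0,0,0],[-0.0,0,0],0.04],[[0,0,0],[0,0,0],0.04]]'; python3 - <<'E'
from h import *
f=grab('wrist');save(f,'w8.png');np.savez('w8.npz',**f);C=cloud(f);print(np.round(robot.get_obs()['joint_positions'],3))
m=(C[...,2]>.165)&(C[...,2]<.178)&(abs(C[...,0]-.536)<.05)&(abs(C[...,1]+.025)<.05); q=C[m][:,:2];print(len(q),np.median(q,0)); print(cv2.minAreaRect(q.astype(np.float32)))
drums(f,.056)
m=(C[...,2]>.11)&(C[...,2]<.13)&(abs(C[...,0]-.40)<.02)&(abs(C[...,1]+.025)<.02);print(C[m].mean(0),proj(f,(.39,-.0245,.126)))
E
```

```text
time_s: 34.75
position: [0.4506, -0.023, 0.2324]
eef_rot: [-3.137, -0.007, 3.14]
wrist_force: [-1.1, -0.9, -0.3]
grip_width: 0.0404
[ 0.592  0.65  -1.051  2.037  0.735  0.903  0.698]
1999 [ 0.53130282 -0.02318173]
((0.5352799296379089, -0.023009032011032104), (0.01612318493425846, 0.06590469181537628), 80.53874206542969)
disc [ 0.416  -0.2393  0.028 ] px [ 88. 164.] hs 20.0 121.0
disc [ 0.4891 -0.0654  0.0285] px [272. 239.] hs 18.0 56.0
[ 0.40107243 -0.02306573  0.12154346] (np.float64(320.1796721528452), np.float64(143.31273132594038))
```

View pics/w8.png

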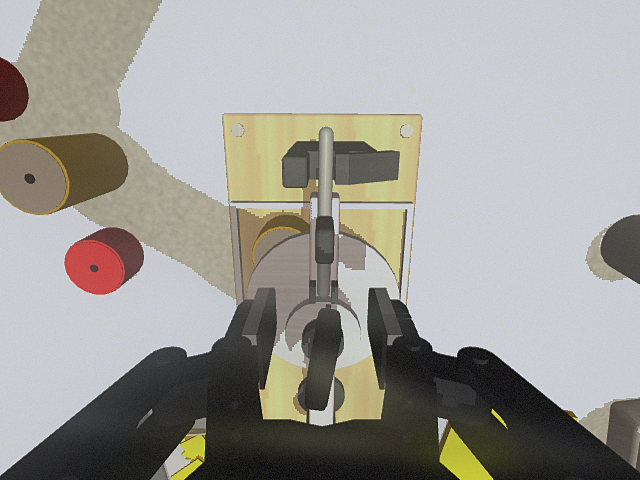

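```bash
python3 - <<'E'
from h import *
for n in ('w1','w8'):
    f=dict(np.load(n+'.npz'));C=cloud(f)
    B=(abs(C[...,0]-.41)<.035)&(abs(C[...,1]+.024)<.012)&(C[...,2]>.119)&(C[...,2]<.131)&(f['img'].mean(-1)>100)
    q=C[B];p=np.polyfit(q[:,0],q[:,1],1);print(n,len(q),'slope',p[0].round(4),'y@.40',np.polyval(p,.40).round(4),'z',np.polyfit(q[:,0],q[:,2],1))
    G=(abs(C[...,0]-.47)<.02)&(abs(C[...,1]+.024)<.02)&(C[...,2]>.112)&(C[...,2]<.119); print(' beam',C[G].mean(0))
    k=(C[...,2]>.168)&(C[...,2]<.178)&(abs(C[...,0]-.536)<.05)&(abs(C[...,1]+.025)<.04); r=cv2.minAreaRect(C[k][:,:2].astype(np.float32));print(' knob',r)
E
```

```text
w1 668 slope -0.0115 y@.40 -0.0239 z [0.00134833 0.12469724]
 beam [ 0.47131181 -0.02448756  0.11594667]
 knob ((0.5363332629203796, -0.024758044630289078), (0.01594984158873558, 0.06571894139051437), 81.33185577392578)
w8 1187 slope -0.012 y@.40 -0.021 z [0.00728301 0.12213252]
 beam [ 0.47118712 -0.02223268  0.11585937]
 knob ((0.5353660583496094, -0.023070916533470154), (0.015970047563314438, 0.06571841984987259), 80.58202362060547)
```

The bar's slope matches the initially shut gate within 1 mrad and the bar lies level, so the gate is shut and latched. In the image the bar runs at u=326 into the catch slot. Now the knob: its centre is at (0.5358,-0.0239) and its long axis at about -0.16 rad.

```bash
python3 -m jog '[[[0,0,0],[-0.0426,0,0],0.04],[[0,0,0],[-0.0426,-0.001,0],0.04],[[0,0,0.08],[0,0,0],0.04],[[0,0,0.08],[0,0,0],0.04],[[0,0,0],[0,0,0.04],0.04],[[0,0,0],[0,0,0.04],0.04],[[0,0,0],[0,0,0.012],0.04],[[0,0,0],[0,0,0],0.04],[[0,0,0],[0,0,0],0.04],[[0,0,0],[0,0,0],0.0],[[0,0,0],[0,0,0],0.0],[[0,0,0],[0,0,0],0.0],[[0,0,0],[0,0,0],0.0],[[0,0,0],[0,0,0],0.0],[[0,0,0],[0,0,0],0.0]]'; python3 -c "
from h import *
o=robot.get_obs();print(np.round(o['joint_positions'],3),o['moment'])"
```

```text
time_s: 36.3
position: [0.5362, -0.0238, 0.1412]
eef_rot: [-3.137, -0.004, 2.981]
wrist_force: [-0.6, 0.7, 6.2]
grip_width: 0.0151
[ 0.45   0.846 -0.869  1.893  0.875  0.845  0.52 ] [0.19897079 0.06947375 0.05592446]
```

```bash
python3 -m jog '[[[0,0,0.12],[0,0,0],0],[[0,0,0.12],[0,0,0],0],[[0,0,0.12],[0,0,0],0],[[0,0,0.12],[0,0,0],0],[[0,0,0.12],[0,0,0],0],[[0,0,0.12],[0,0,0],0],[[0,0,0.12],[0,0,0],0],[[0,0,0.12],[0,0,0],0],[[0,0,0.12],[0,0,0],0],[[0,0,0.12],[0,0,0],0]]'; python3 -c "
from h import *
o=robot.get_obs();print(np.round(o['joint_positions'],3),o['moment'])"
python3 -m jog '[[[0,0,0.12],[0,0,0],0],[[0,0,0.12],[0,0,0],0],[[0,0,0.12],[0,0,0],0],[[0,0,0.12],[0,0,0],0],[[0,0,0.12],[0,0,0],0],[[0,0,0.12],[0,0,0],0],[[0,0,0.12],[0,0,0],0],[[0,0,0.12],[0,0,0],0],[[0,0,0.12],[0,0,0],0],[[0,0,0.12],[0,0,0],0]]'; python3 -c "
from h import *
o=robot.get_obs();print(np.round(o['joint_positions'],3),o['moment'])"
```

```text
time_s: 37.3
position: [0.5362, -0.0237, 0.1412]
eef_rot: [-3.136, 0.003, 1.777]
wrist_force: [-1.0, 1.1, 7.2]
grip_width: 0.015
[ 0.289  0.759 -0.56   1.901  0.634  0.671 -0.457] [0.38658221 0.17987149 0.19642565]
time_s: 38.3
position: [0.5363, -0.0236, 0.1412]
eef_rot: [3.141, 0.006, 0.577]
wrist_force: [-1.2, 0.3, 6.7]
grip_width: 0.0154
[ 0.093  0.713 -0.227  1.911  0.289  0.553 -1.322] [0.49483696 0.08061284 0.25983203]
```

Torque reads about 0.2–0.26 N m and 2.4 rad are wound. Regrip after a half turn back to leave joint range for the click.

```bash
python3 -m jog '[[[0,0,0],[0,0,0],0.04],[[0,0,0],[0,0,0],0.04],[[0,0,0],[0,0,0],0.04],[[0,0,0],[0,0,-0.03],0.04],[[0,0,0],[0,0,-0.03],0.04],[[0,0,-0.1496],[0,0,0],0.04],[[0,0,-0.1496],[0,0,0],0.04],[[0,0,-0.1496],[0,0,0],0.04],[[0,0,-0.1496],[0,0,0],0.04],[[0,0,-0.1496],[0,0,0],0.04],[[0,0,-0.1496],[0,0,0],0.04],[[0,0,-0.1496],[0,0,0],0.04],[[0,0,-0.1496],[0,0,0],0.04],[[0,0,-0.1496],[0,0,0],0.04],[[0,0,-0.1496],[0,0,0],0.04],[[0,0,-0.1496],[0,0,0],0.04],[[0,0,-0.1496],[0,0,0],0.04],[[0,0,-0.1496],[0,0,0],0.04],[[0,0,-0.1496],[0,0,0],0.04],[[0,0,-0.1496],[0,0,0],0.04]]'
python3 -m jog '[[[0,0,-0.1496],[0,0,0],0.04],[[0,0,-0.1496],[0,0,0],0.04],[[0,0,-0.1496],[0,0,0],0.04],[[0,0,-0.1496],[0,0,0],0.04],[[0,0,-0.1496],[0,0,0],0.04],[[0,0,-0.1496],[0,0,0],0.04],[[0,0,0],[0,0,0],0.04],[[0,0,0],[0,0,0],0.04]]'
python3 - <<'E'
from h import *
f=grab('wrist');save(f,'w9.png',(200,200,440,480),2);np.savez('w9.npz',**f)
o=robot.get_obs();print(o['position'],o['eef_rot'],np.round(o['joint_positions'],3),o['moment'])
C=cloud(f);k=(C[...,2]>.168)&(C[...,2]<.178)&(abs(C[...,0]-.536)<.05)&(abs(C[...,1]+.025)<.05);print(k.sum(),cv2.minAreaRect(C[k][:,:2].astype(np.float32)))
E
```

```text
time_s: 40.3
position: [0.5354, -0.0248, 0.1994]
eef_rot: [-3.134, -0.006, 2.831]
wrist_force: [0.7, -0.7, -1.2]
grip_width: 0.0398
time_s: 41.1
position: [0.5354, -0.0246, 0.1994]
eef_rot: [3.141, -0.009, -2.565]
wrist_force: [0.5, 0.2, 0.5]
grip_width: 0.04
[ 0.53543976 -0.02450337  0.19947613] [ 3.14097685 -0.00944655 -2.56419056] [ 0.567  0.849 -1.124  1.837  0.883  1.071  1.236] [0.01952893 0.01199842 0.0114163 ]
3481 ((0.5357019901275635, -0.02426488883793354), (0.06536815315485, 0.015956584364175797), 36.58880615234375)
```

View pics/w9.png

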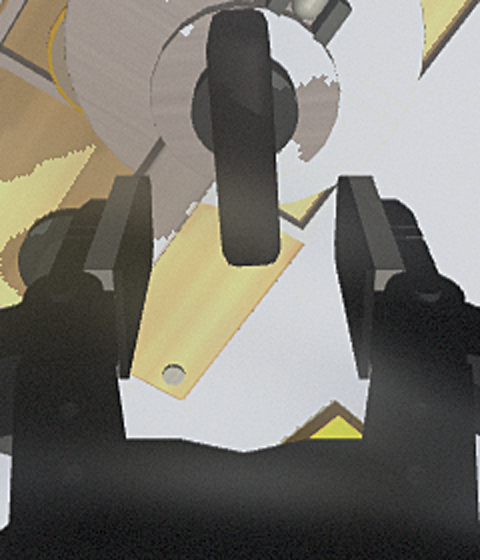

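```bash
python3 -m jog '[[[0,0,-0.06],[0,0,0],0.04],[[0,0,0],[0,0,0.03],0.04],[[0,0,0],[0,0,0.029],0.04],[[0,0,0],[0,0,0],0.04],[[0,0,0],[0,0,0],0.04],[[0,0,0],[0,0,0],0.0],[[0,0,0],[0,0,0],0.0],[[0,0,0],[0,0,0],0.0],[[0,0,0],[0,0,0],0.0],[[0,0,0],[0,0,0],0.0],[[0,0,0],[0,0,0],0.0]]';  python3 -m jog '[[[0,0,0.1],[0,0,0],0],[[0,0,0.1],[0,0,0],0],[[0,0,0.1],[0,0,0],0],[[0,0,0.1],[0,0,0],0],[[0,0,0],[0,0,0],0]]'; python3 -c "
from h import *
o=robot.get_obs();print(np.round(o['joint_positions'],3),o['moment'])"
```

```text
time_s: 42.25
position: [0.5359, -0.024, 0.1422]
eef_rot: [-3.141, -0.007, -2.502]
wrist_force: [-1.1, 0.1, 7.0]
grip_width: 0.0151
time_s: 42.75
position: [0.5359, -0.0236, 0.1422]
eef_rot: [-3.139, -0.006, -2.902]
wrist_force: [-1.2, 0.5, 7.9]
grip_width: 0.015
[ 0.504  0.891 -0.989  1.89   0.949  0.93   0.85 ] [ 0.20490816  0.298039   -0.012878  ]
```

```bash
cat > m.py <<'E'
from h import *
o=robot.get_obs();print('M',np.round(o['moment'],3),'yaw',round(o['eef_rot'][2],3),'j7',round(o['joint_positions'][6],2),'tau7',np.round(o['joint_torque'][6],3),'F',np.round(o['wrist_force'],1))
E
for i in 1 2 3 4; do python3 -m jog '[[[0,0,0.05],[0,0,0],0],[[0,0,0.05],[0,0,0],0]]' >/dev/null; python3 m.py; done
```

```text
M [0.205 0.325 0.196] yaw -3.001 j7 0.76 tau7 0.265 F [-1.9  0.7  7.7]
M [0.182 0.327 0.223] yaw -3.101 j7 0.68 tau7 0.249 F [-1.5  1.6  8.4]
M [0.186 0.309 0.208] yaw 3.082 j7 0.59 tau7 0.247 F [-2.   0.7  8.2]
M [0.287 0.37  0.26 ] yaw 2.982 j7 0.5 tau7 0.243 F [-1.2 -0.1  8.2]
```

```bash
for i in 1 2 3 4 5 6; do python3 -m jog '[[[0,0,0.04],[0,0,0],0]]' >/dev/null; python3 m.py; done
```

```text
M [0.252 0.386 0.209] yaw 2.942 j7 0.47 tau7 0.104 F [-1.5  0.3  7.8]
M [0.258 0.381 0.219] yaw 2.902 j7 0.44 tau7 0.15 F [-1.6  1.2  8.2]
M [0.317 0.394 0.099] yaw 2.862 j7 0.4 tau7 0.152 F [-1.   0.1  8.4]
M [0.298 0.328 0.15 ] yaw 2.822 j7 0.37 tau7 0.151 F [-1.2  0.5  8.4]
M [0.315 0.379 0.218] yaw 2.783 j7 0.33 tau7 0.15 F [-2.1  0.4  8.4]
M [0.361 0.382 0.23 ] yaw 2.742 j7 0.3 tau7 0.149 F [-1.2  0.2  7.9]
```

```bash
for i in 1 2 3 4 5 6 7 8; do python3 -m jog '[[[0,0,0.04],[0,0,0],0]]' >/dev/null; python3 m.py; done
```

```text
M [0.326 0.368 0.2  ] yaw 2.702 j7 0.27 tau7 0.148 F [-1.8 -0.4  7.3]
M [0.318 0.341 0.227] yaw 2.663 j7 0.23 tau7 0.147 F [-1.9 -0.   8.1]
M [0.358 0.334 0.167] yaw 2.623 j7 0.2 tau7 0.146 F [-1.4  1.4  7.6]
M [0.388 0.311 0.215] yaw 2.583 j7 0.17 tau7 0.144 F [-1.9  0.7  8.5]
M [0.407 0.356 0.181] yaw 2.543 j7 0.13 tau7 0.143 F [-0.4  0.2  7.7]
M [0.402 0.359 0.195] yaw 2.503 j7 0.1 tau7 0.142 F [-1.8  0.7  7.1]
M [0.46  0.383 0.195] yaw 2.463 j7 0.07 tau7 0.141 F [-1.9  1.1  8.6]
M [0.395 0.32  0.205] yaw 2.423 j7 0.03 tau7 0.14 F [-1.1  1.3  7.4]
```

```bash
for i in 1 2 3 4 5 6; do python3 -m jog '[[[0,0,0.04],[0,0,0],0]]' >/dev/null; python3 m.py; done
```

```text
M [0.411 0.313 0.217] yaw 2.383 j7 0.0 tau7 0.139 F [-1.   0.6  8.7]
M [0.497 0.315 0.231] yaw 2.343 j7 -0.03 tau7 0.138 F [-1.9  0.5  7.6]
M [0.467 0.328 0.168] yaw 2.303 j7 -0.06 tau7 0.136 F [-1.7  1.   8.2]
M [0.464 0.263 0.153] yaw 2.263 j7 -0.1 tau7 0.135 F [-1.3  1.1  8.4]
M [0.504 0.279 0.198] yaw 2.223 j7 -0.13 tau7 0.134 F [-1.   1.2  8.6]
M [0.481 0.259 0.229] yaw 2.183 j7 -0.16 tau7 0.081 F [-1.2  0.   7.8]
```

```bash
for i in 1 2 3; do python3 -m jog '[[[0,0,0.04],[0,0,0],0]]' >/dev/null; python3 m.py; done
```

```text
M [0.414 0.317 0.225] yaw 2.143 j7 -0.19 tau7 0.043 F [-2.   0.9  8.1]
M [0.469 0.286 0.299] yaw 2.103 j7 -0.23 tau7 0.026 F [-0.3  0.2  8.9]
M [0.445 0.251 0.303] yaw 2.063 j7 -0.26 tau7 0.036 F [-0.8  0.4  8.1]
```

```bash
for i in 1 2 3; do python3 -m jog '[[[0,0,0.03],[0,0,0],0]]' >/dev/null; python3 m.py; done
```

```text
M [0.543 0.248 0.291] yaw 2.033 j7 -0.28 tau7 -0.064 F [-0.3  0.7  8.5]
M [0.55  0.245 0.251] yaw 2.003 j7 -0.31 tau7 0.022 F [-1.8  1.3  7.5]
M [0.551 0.189 0.137] yaw 1.973 j7 -0.33 tau7 0.079 F [-2.2  0.1  8.3]
```

```bash
for i in 1 2 3; do python3 -m jog '[[[0,0,0.03],[0,0,0],0]]' >/dev/null; python3 m.py; done
```

```text
M [0.532 0.227 0.086] yaw 1.943 j7 -0.35 tau7 0.14 F [-2.   0.7  7.9]
M [0.575 0.235 0.026] yaw 1.913 j7 -0.38 tau7 0.201 F [-1.6  1.7  9.3]
M [0.546 0.249 0.007] yaw 1.882 j7 -0.4 tau7 0.256 F [-0.7  0.5  8.3]
```

```bash
for i in 1 2 3; do python3 -m jog '[[[0,0,0.04],[0,0,0],0]]' >/dev/null; python3 m.py; done
```

```text
M [ 0.575  0.199 -0.036] yaw 1.842 j7 -0.43 tau7 0.439 F [-1.3  1.1  8.1]
M [ 0.526  0.185 -0.098] yaw 1.802 j7 -0.46 tau7 0.422 F [-1.3  1.1  8.9]
M [ 0.574  0.203 -0.096] yaw 1.762 j7 -0.49 tau7 0.414 F [-1.5  1.3  8.5]
```

```bash
for i in 1 2; do python3 -m jog '[[[0,0,0.04],[0,0,0],0]]' >/dev/null; python3 m.py; done
```

```text
M [ 0.555  0.24  -0.071] yaw 1.722 j7 -0.52 tau7 0.377 F [-1.   0.6  8. ]
M [0.597 0.166 0.007] yaw 1.682 j7 -0.56 tau7 0.317 F [-1.8  0.5  7.8]
```

The torque peaked at 0.30 N m, collapsed, went negative (the snap ahead) and is now back near zero, so I'm at the rest point after the first click. Stop, release and check.

```bash
python3 -m jog '[[[0,0,0],[0,0,0],0.02],[[0,0,0],[0,0,0],0.03],[[0,0,0],[0,0,0],0.04],[[0,0,0],[0,0,0],0.04],[[0,0,0],[0,0,-0.03],0.04],[[0,0,0],[0,0,-0.04],0.04],[[0,0,0],[-0.04,0,-0.03],0.06],[[0,0,0],[-0.04,0,0],0.06],[[0,0,0],[0,0,0],0.06],[[0,0,0],[0,0,0],0.06]]'
python3 - <<'E'
from h import *
f=grab('wrist');np.savez('w10.npz',**f);u,v=map(int,proj(f,(.536,-.024,.14)));print(u,v)
save(f,'w10.png',(max(u-130,0),max(v-110,0),min(u+130,640),min(v+110,480)),3)
C=cloud(f);k=(C[...,2]>.168)&(C[...,2]<.178)&(abs(C[...,0]-.536)<.05)&(abs(C[...,1]+.025)<.05);print(k.sum(),cv2.minAreaRect(C[k][:,:2].astype(np.float32)))
P=(abs(np.hypot(C[...,0]-.536,C[...,1]+.024)-.055)<.012)&(C[...,2]>.03)&(C[...,2]<.085);print('platen top z',np.percentile(C[P][:,2],[10,50,90]))
E
```

```text
time_s: 47.95
position: [0.5442, -0.1049, 0.2405]
eef_rot: [-3.132, 0.004, 1.679]
wrist_force: [-0.8, 0.2, -0.1]
grip_width: 0.0601
323 108
3510 ((0.5363368988037109, -0.0235273540019989), (0.015958959236741066, 0.06552344560623169), 5.754053592681885)
platen top z [0.06507055 0.06603998 0.06700572]
```

View pics/w10.png

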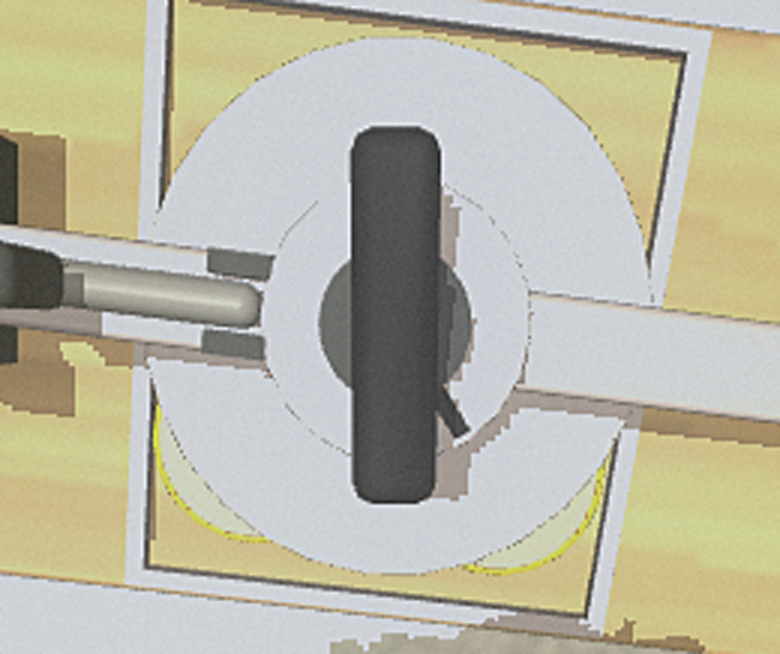

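The dial's black mark is at crop (455,412), about 0.55–0.6 rad behind the grip, so one click and well short of 0.9. The platen's top sits at 66 mm, resting on the drums. Move clear and check latch, gate and drums.

```bash
python3 -m jog '[[[0,0,0],[-0.04,0,-0.02],0.06],[[0,0,0],[-0.045,0,0],0.06],[[0,0,0],[-0.045,0,0],0.06],[[0,0,0],[-0.045,0,0],0.06],[[0,0,0],[-0.045,0,0],0.06],[[0,0,0],[0,0,0],0.06],[[0,0,0],[0,0,0],0.06]]'
python3 - <<'E'
from h import *
f=grab('scene');f0=dict(np.load('scene0.npz'));a=f['img'][190:320,225:405,::-1];b=f0['img'][190:320,225:405,::-1]
cv2.imwrite('pics/fin.png',np.hstack([cv2.resize(x,None,fx=2.2,fy=2.2,interpolation=2) for x in (b,a)]))
D=cloud(f);D0=cloud(f0)
g=dict(np.load('top0.npz'));t=grab('top');
for n,F in (('t0',g),('t',t)):
    C=cloud(F);B=(abs(C[...,0]-.47)<.09)&(abs(C[...,1]+.022)<.03)&(C[...,2]>.112)&(C[...,2]<.14);q=C[B];p=np.polyfit(q[:,0],q[:,1],1);print(n,len(q),p)
for nm,(u,v) in dict(tip=(263,216),bar=(275,222)).items(): print(nm,D[v,u].round(3),D0[v,u].round(3))
E
```

```text
time_s: 48.7
position: [0.5694, -0.3213, 0.2607]
eef_rot: [-3.132, 0.002, 1.682]
wrist_force: [0.4, 0.1, -0.1]
grip_width: 0.0603
t0 480 [-0.06149445  0.00834864]
t 449 [-0.05926438  0.0089718 ]
tip [ 0.416 -0.028  0.126] [ 0.414 -0.026  0.124]
bar [ 0.455 -0.03   0.124] [ 0.455 -0.03   0.124]
```

View pics/fin.png

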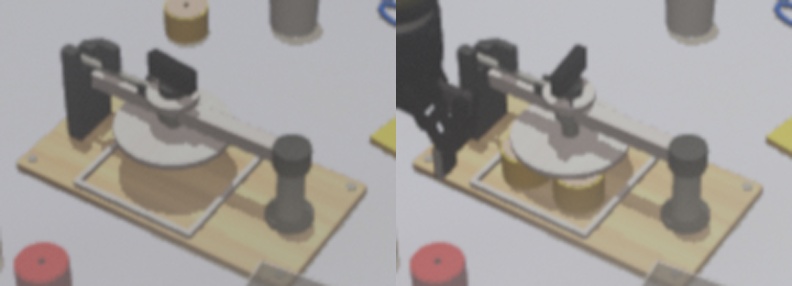

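The gate and latch match their initial shut pose (bar heights and slopes agree), the drums stand under the platen, and the robot is clear. Handing in.

```bash
python3 -c "
from cell import robot
print(robot.hand_in())"
```

```text
the job is handed in; nothing more can be done
None
```

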